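# Snap the broad pastry brush into the free clips of the tool rack

## Robot

A 6-joint arm with a two-finger parallel gripper is mounted at the origin on the work surface. World frame = base frame: x ahead of the robot, y to its left, z up, the work surface at z = 0. Lengths are in m, angles in rad, forces in N, time in s.
With the tool pointing down it reaches from about 0.35 to 0.85 m from the base axis. Payload 8.1 kg.
Tool frame: the origin (TCP) lies where the fingers leave the gripper's body, on its centre line; the fingertips stand 84 mm ahead of it and the grasp point (between the pads) lies 65 mm ahead of it; z points along the fingers, y is the line along which they close (so a half turn about z gives the same grasp; the last joint's range is limited). The gripper opens to 93 mm and grips with 3 to 60 N. Pads are 15 mm wide; open, the fingers measure 128 mm over their backs; the gripper's body (75 mm by 188 mm) begins 65 mm behind the grasp point.
Start: joints at [1.121, 0.13, 1.488, -0, 1.523, -0.085], TCP at [0.214, 0.561, 0.303] pointing down, gripper open.
Joint ranges: [-2.96, 2.96], [-0.89, 2.26], [0.02, 2.5], [-1.34, 4.48], [0, 2.73], [-2.66, 2.66]. Speed limits (rad/s): [2.39, 2.39, 2.79, 3.14, 3.14, 3.14].

## Interface

Orientations are given as [roll, pitch, yaw] about the fixed x, y, z axes, in that order (R = Rz(yaw) Ry(pitch) Rx(roll)).
In Python, from plant import telemetry, cams, ctrl gives the robot as it stands.
- The arm moves only by the tool step_arm, never from a script. Its argument "deltas" is a list of rows, each a list of 7 numbers: the shift along the world's x, y, z in m, then the turn, a rotation vector about the world's x, y, z in rad, then the opening, from -1 (shut) to 1 (fully open). In form: [[tx, ty, tz, wx, wy, wz, gripper], ...]. A call has 1 to 10 rows; each row is the pose to reach, as a shift and turn from the pose commanded when the call began; what a row does not reach only later rows make up. A row lasts 1/10 s, in which the tool goes at most 50 mm and 8.59 degrees, less where a joint would pass 70% of its speed; a pose out of reach is approached as far as the arm can. A call with a gripper value outside its range is refused whole. The fingers move at their own pace and stop on an object; "squeeze" is the grip in N (left out, the last holds). Time passes only in rows, so rows that repeat a pose let the fingers close. It gives the time, the measured TCP pose, the force, the opening and the grip force at its end, in the units of the state.
- telemetry.read_state(): the state, without advancing time (a new reading comes with each control period).
- cams.snapshot(name): name is "scene" or "top"; returns (picture, depth): 384x512x3 uint8, red, green, blue; 384x512 float32, m along the optical axis (not along the pixel's ray), 0 where there is no reading.
- cams.camera_model(name): a dict with "intrinsics" (3x3 intrinsics, pixels), "distortion" ([k1, k2, p1, p2, k3] as OpenCV has them; the pictures are not rectified), "cam_to_world" (4x4, takes a point from camera to world coordinates). Camera axes: x right, y down, z forward; pixel columns grow to the right and rows downward; lengths in m; the calibration is good to about 2 mm. A picture is of the moment at which its call begins. camera_model takes no time and is no camera call.
- ctrl.hand_in(): hands the job in; it is judged then, once.
The state is a dict: "clock": time; "joint_pos": joint angles; "joint_velocities": joint speeds; "effort": joint torques, N m; "eef_pos": TCP position; "eef_rot": TCP orientation; "contact_force": force on the tool from outside, world axes, zero at the start; "torque": the same for the moment, N m; "gripper_width": finger opening in m; "gripper_force": force on a finger pad.
Only numpy, scipy, OpenCV 4.12 (cv2) and the standard library are available. Lean on these libraries where they do the work, as an engineer would, in place of code of your own. Each camera call takes 0.05 s, during which the arm holds its last target. There are 200 camera calls.

## Task

Put the broad pastry brush back in the tool rack: lay its wooden handle along the one empty place between the clips and press it straight down until it snaps fully home in both of them, the clips about equally far from the handle's middle (bristles to either end). Leave the spatula and the spoon in their clips.

Things in the scene. Friction and masses are not known exactly. Their poses are not given: they have to be found in the camera images.
- broad_brush_mid (a point): Middle of the handle of the broad brush lying on the bench, on its axis (12 mm up). Round wooden handle 24 mm thick, 170 mm long along local x, z up; at +x a steel ferrule 62 mm wide, 24 mm thick, then pale bristles to 163 mm from here. 120 g, balanced 30 mm towards the bristles. Not the narrow brush nearby: same handle, head 26 mm wide.
- free_seat (a point): Where the handle's middle lies when home in the rack's empty place, 48 mm above the bench. Local x along the handle, z up; neighbours at 90 mm along y. Two steel spring clips open upward, at 50 mm either way along x, 16 mm long: mouth 36 mm wide at 77 mm above the bench, throat 17 mm at 58 mm. Between them nothing is above 18 mm. Pressing in takes 6 to 10 N in all; they then centre and hold it.
- spatula_mid (a point): Middle of the handle of the spatula (same round handle, black blade to 188 mm from here along local +x), home in another place of the rack: a dark wooden board 150 x 280 mm, 12 mm thick, fixed flat on the bench, with three equal places. Stays there.
- spoon_mid (a point): Middle of the handle of the wooden spoon (same round handle, bowl to 172 mm from here along local +x), home in the third place of the rack. Stays there.

How it is judged:
At the end, for the whole second after the job is handed in: The broad brush's handle lies home in both clips of the empty place: its middle within 20 mm of the place's middle lengthwise, 8 mm sideways and 6 mm in height, its axis within 10 degrees of the place's, either way round; the spatula and the spoon still lie within 20 mm of where they were (z of broad_brush_mid in the frame of free_seat between -0.006 and 0.006 m and y of broad_brush_mid in the frame of free_seat between -0.008 and 0.008 m and x of broad_brush_mid in the frame of free_seat between -0.02 and 0.02 m and angle between the x axis of broad_brush_mid and the x axis of free_seat, either way round below 0.18 rad and distance of each of spatula_mid, spoon_mid from where it was at the start of the episode below 0.02 m); the robot touches nothing.
It fails at once if the spatula or the spoon is knocked out of its clips (distance of any of spatula_mid, spoon_mid from where it was at the start of the episode above 0.03 m).
It also fails if it takes over 40 s, if anything falls off the work surface, if the arm or the gripper's body presses on something with over 40 N, if the wrist force passes 120 N, or if a joint passes its speed limit or range.

## Working session

There is one attempt and no reset: what is moved stays moved. The work goes in short steps, Python scripts to look and compute and a tool call to move; the robot and the scene stay as the last step left them, time stands still between calls to the robot, and variables do not carry over. Pictures are saved under pics/ and viewed, at most 10 in all, crops included, and the job is handed in when it is done.

Besides the shell and the picture viewer there is one more tool, called after "Emit:" as name(argument=value, ...) on one line, values as JSON. step_arm: Moves the arm, as the interface text tells. Its arguments: {"type":"object","properties":{"deltas":{"type":"array","items":{"type":"array","items":{"type":"number"}}},"squeeze":{"type":"number"}},"required":["deltas"]}

```bash
mkdir -p pics
cat > h.py <<'E'
import numpy as np, cv2
from plant import telemetry, cams, ctrl
def snap(n,f):
    p,d=cams.snapshot(n); cv2.imwrite(f'pics/{f}.png',p[:,:,::-1]); np.save(f'pics/{f}.npy',d); return p,d
def world(n,d,u,v):
    m=cams.camera_model(n);K=np.array(m["intrinsics"]);D=np.array(m["distortion"],float)
    T=np.array(m["cam_to_world"])
    xy=cv2.undistortPoints(np.array([[[u,v]]],float),K,D)[0,0]
    z=np.median([x for x in d[int(v)-1:int(v)+2,int(u)-1:int(u)+2].ravel() if x>0])
    return (T@[xy[0]*z,xy[1]*z,z,1])[:3]
E
python3 - <<'E'
from h import *
for n in("scene","top"):
    p,d=snap(n,n+"0"); print(np.round(cams.camera_model(n)["cam_to_world"],3).tolist())
a=np.hstack([cv2.imread(f'pics/{n}0.png') for n in("scene","top")]);
cv2.imwrite('pics/top0b.png',cv2.resize(cv2.imread('pics/top0.png'),(800,600),interpolation=cv2.INTER_CUBIC))
print(telemetry.read_state())
E
```

```text
[[0.6, 0.633, -0.489, 1.0], [0.8, -0.487, 0.351, -0.337], [-0.016, -0.601, -0.799, 0.84], [0.0, 0.0, 0.0, 1.0]]
[[0.018, -0.992, 0.124, 0.406], [-1.0, -0.018, 0.002, -0.013], [0.001, -0.124, -0.992, 1.157], [0.0, 0.0, 0.0, 1.0]]
{'clock': 0.1, 'joint_pos': array([ 1.12060700e+00,  1.31143915e-01,  1.48919211e+00, -3.50656294e-05,
        1.52299623e+00, -8.53965499e-02]), 'joint_velocities': array([ 0.0016212 , -0.00104442, -0.00189375,  0.00250338, -0.00024019,
        0.00034703]), 'effort': array([ 1.98047259e-03, -5.61340785e+01, -4.93095410e+01,  7.71925575e-02,
        2.92622525e-02, -1.01314536e-04]), 'eef_pos': array([0.21387254, 0.56017664, 0.30174548]), 'eef_rot': array([-3.13985641e+00, -1.13479694e-04,  2.77680149e+00]), 'contact_force': array([-0.3622104 , -0.36526638, -0.02075902]), 'torque': array([-0.01995778,  0.04278868, -0.01313484]), 'gripper_force': 0.0, 'gripper_width': 0.09308270986616295}
```

View pics/top0b.png

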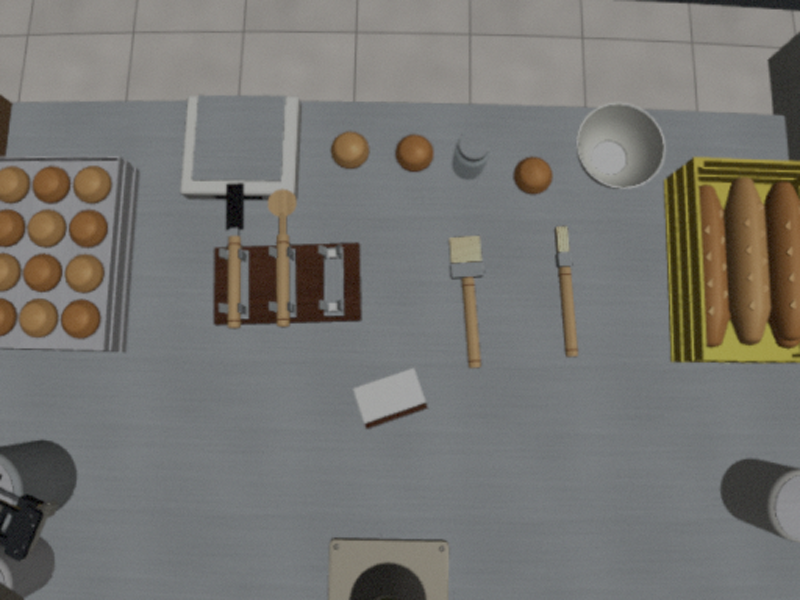

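View pics/scene0.png

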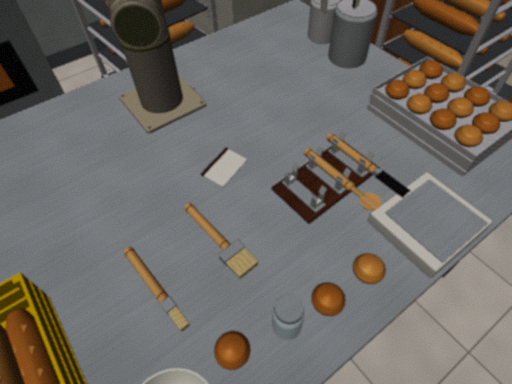

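The top view (800x600) shows the broad brush's handle running from about (468,278) to (475,365) with its head at (466,255). The empty place has clips at about (331,253) and (333,307), beside the spoon at x≈283. The scene view shows the brush at (187,206)-(228,245) and the empty clips at (290,180) and (318,200). I'll enlarge both views next.

Run:
```python
from h import *
t=cv2.imread('pics/top0.png');s=cv2.imread('pics/scene0.png')
# top crop cols 130-330 rows 135-240, x4 ; scene crop cols 170-390, rows 125-275
cv2.imwrite('pics/tc.png',cv2.resize(t[140:240,130:330],None,fx=4,fy=4,interpolation=cv2.INTER_CUBIC))
cv2.imwrite('pics/sc.png',cv2.resize(s[125:275,175:375],None,fx=4,fy=4,interpolation=cv2.INTER_CUBIC))
```

```text
(no output)
```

View pics/tc.png

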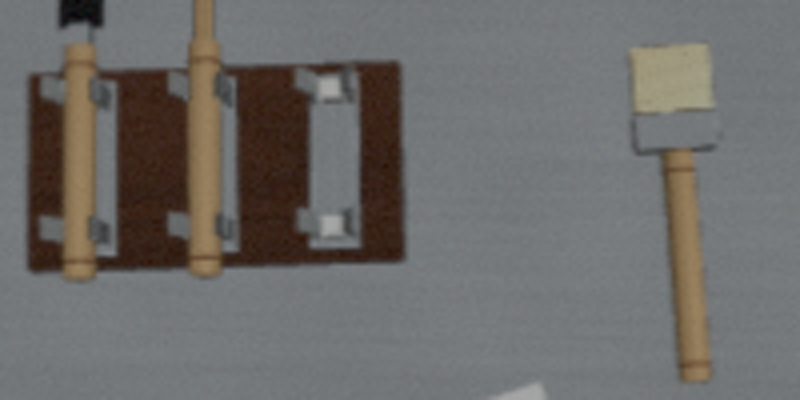

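View pics/sc.png

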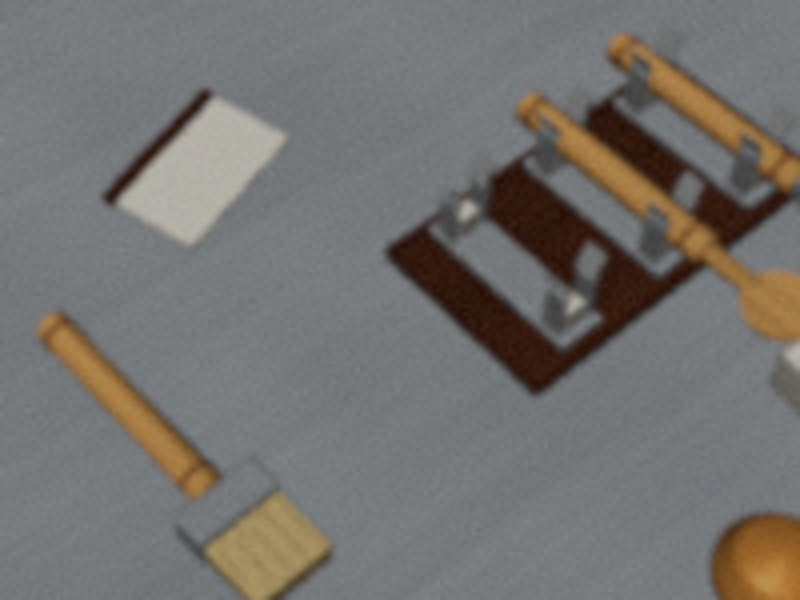

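The crops show the brush handle clearly: its rings are at (694,363) and (680,170) in the top crop, and at (62,334) and (192,475) in the scene crop. The free clips' floors are at (330,225) and (328,88) in the top crop, and at (468,211) and (573,303) in the scene crop. The spoon rings are at (205,258) and (204,60) in the top crop.

```bash
cat >> h.py <<'E'
def tri(a,b):
    P=[];q=[]
    for n,uv in(("top",a),("scene",b)):
        m=cams.camera_model(n);K=np.array(m["intrinsics"]);D=np.array(m["distortion"],float)
        P.append(np.linalg.inv(np.array(m["cam_to_world"]))[:3]); q.append(cv2.undistortPoints(np.array([[uv]],float),K,D)[0,0])
    X=cv2.triangulatePoints(P[0],P[1],q[0],q[1])[:,0]; X=X[:3]/X[3]
    m=cams.camera_model("scene"); 
    r=cv2.projectPoints(X[None],cv2.Rodrigues(P[1][:,:3])[0],P[1][:,3],np.array(m["intrinsics"]),np.array(m["distortion"],float))[0][0,0]
    return X,np.round(r-b,1)
E
python3 - <<'E'
from h import *
np.set_printoptions(precision=4,suppress=True)
dt=np.load('pics/top0.npy');ds=np.load('pics/scene0.npy')
pts={'brush butt':((694,363),(62,334)),'brush ferr':((680,170),(192,475)),'spoon near':((205,258),(537,110)),'spoon far':((204,60),(690,243)),
'spat near':((79,262),(630,52)),'floor near':((330,225),(468,211)),'floor far':((328,88),(573,303)),'corner R far':((402,62),(535,393)),'corner R near':((404,260),(390,250)),
'plate nr':((360,247),(430,228)),'plate fr':((357,70),(563,347))}
for k,(a,b) in pts.items():
    a=np.array([129.6+a[0]/4,139.6+a[1]/4]);b=np.array([174.6+b[0]/4,124.6+b[1]/4])
    X,r=tri(a,b); print(k,X,r,'top depth',world("top",dt,*a),'scene',world("scene",ds,*b))
# handle fits from depth: points in boxes of top crop, high
def cloud(n,d,u0,u1,v0,v1):
    m=cams.camera_model(n);K=np.array(m["intrinsics"]);D=np.array(m["distortion"],float);T=np.array(m["cam_to_world"])
    v,u=np.mgrid[v0:v1,u0:u1];u=u.ravel();v=v.ravel();z=d[v,u]
    xy=cv2.undistortPoints(np.c_[u,v][:,None].astype(float),K,D)[:,0]
    P=np.c_[xy*z[:,None],z]; return (P@T[:3,:3].T+T[:3,3])[z>0]
for k,(u0,u1,v0,v1,zmin) in {'brush':(292,310,181,233,.012),'spoon':(174,188,155,205,.045),'spat':(142,157,155,205,.045),'clips':(200,226,150,210,.05)}.items():
    C=cloud("top",dt,u0,u1,v0,v1);C=C[C[:,2]>zmin]
    c=C.mean(0); w=np.linalg.svd((C-c)[:,:2])[2][0]
    t=(C-c)[:,:2]@w; print(k,len(C),'c',c,'zmax',np.percentile(C[:,2],90),'yaw',np.arctan2(w[1],w[0]),'ends',c[:2]+w*t.min(),c[:2]+w*t.max())
    if k=='clips':
        for s in(C[:,0]<c[0],C[:,0]>c[0]): print(C[s].min(0),C[s].max(0),s.sum())
E
```

```text
brush butt [ 0.4367 -0.1527  0.0131] [ 0.1 -0. ] top depth [ 0.4365 -0.1514  0.0228] scene [ 0.4441 -0.1553  0.0241]
brush ferr [ 0.5774 -0.1426  0.0155] [ 0.5 -0.1] top depth [ 0.5768 -0.1406  0.0231] scene [ 0.5806 -0.1454  0.0229]
spoon near [0.503  0.1981 0.0524] [ 0.2 -0. ] top depth [0.5028 0.1973 0.0587] scene [0.5068 0.1933 0.0587]
spoon far [0.6472 0.2058 0.0437] [ 0.5 -0.1] top depth [0.6447 0.2039 0.0591] scene [0.6518 0.1965 0.0555]
spat near [0.4992 0.2895 0.0491] [-0.1  0. ] top depth [0.4982 0.2866 0.0589] scene [0.5049 0.2828 0.0579]
floor near [0.5308 0.1129 0.0324] [-0.1  0. ] top depth [0.5304 0.1125 0.0345] scene [0.5335 0.1107 0.0368]
floor far [0.631  0.1174 0.0334] [-0.  0.] top depth [0.6306 0.1172 0.0351] scene [0.6328 0.1152 0.0372]
corner R far [0.6568 0.0655 0.0076] [ 0.1 -0. ] top depth [ 0.6587  0.0662 -0.0008] scene [0.6559 0.0661 0.0059]
corner R near [0.5094 0.0616 0.0075] [-0.5  0.1] top depth [0.5084 0.0602 0.0093] scene [0.5127 0.0608 0.0119]
plate nr [0.5168 0.0922 0.0158] [-0.  0.] top depth [0.517  0.0924 0.0133] scene [0.517  0.0922 0.0161]
plate fr [0.6471 0.0972 0.0201] [ 0.3 -0.1] top depth [0.6486 0.0984 0.0152] scene [0.6441 0.0996 0.0141]
brush 418 c [ 0.5056 -0.1467  0.0211] zmax 0.024901247969130534 yaw -3.048664135084967 ends [ 0.582  -0.1396] [ 0.4311 -0.1536]
spoon 476 c [0.5719 0.2014 0.0586] zmax 0.06430153913374437 yaw -3.085088366145743 ends [0.645  0.2055] [0.5026 0.1974]
spat 470 c [0.5704 0.2918 0.0583] zmax 0.06487767957385596 yaw -3.093866885106898 ends [0.6433 0.2953] [0.5011 0.2885]
clips 98 c [0.5796 0.115  0.0676] zmax 0.07594638415271213 yaw -3.0875321427030733 ends [0.6378 0.1182] [0.5214 0.1119]
[0.5214 0.0914 0.055 ] [0.5386 0.1281 0.0787] 49
[0.6211 0.0973 0.0538] [0.6386 0.1344 0.0782] 49
```

Emit:
step_arm(deltas=[[0.02,-0.044,0,0,0,0.05,1],[0.038,-0.09,0,0,0,0.1,1],[0.057,-0.136,0,0,0,0.15,1],[0.076,-0.182,0,0,0,0.2,1],[0.095,-0.228,0,0,0,0.25,1],[0.114,-0.274,0,0,0,0.3,1],[0.133,-0.32,0,0,0,0.35,1],[0.152,-0.366,0,0,0,0.4,1],[0.171,-0.412,0,0,0,0.45,1],[0.19,-0.458,0,0,0,0.453,1]], squeeze=40)

```text
clock: 1.1
eef_pos: [0.4041, 0.1006, 0.3026]
eef_rot: [3.142, 0.0, -3.051]
contact_force: [1.9, -0.1, -0.9]
gripper_width: 0.0931
gripper_force: 0.0
```

Emit:
step_arm(deltas=[[0.018,-0.044,0,0,0,0,1],[0.036,-0.088,0,0,0,0,1],[0.054,-0.132,0,0,0,0,1],[0.072,-0.176,0,0,0,0,1],[0.09,-0.22,-0.01,0,0,0,1],[0.104,-0.251,-0.04,0,0,0,1],[0.104,-0.251,-0.085,0,0,0,1],[0.104,-0.251,-0.13,0,0,0,1],[0.104,-0.251,-0.15,0,0,0,1],[0.104,-0.251,-0.15,0,0,0,1]])

```text
clock: 2.1
eef_pos: [0.5051, -0.1475, 0.1481]
eef_rot: [3.138, -0.008, -3.054]
contact_force: [-0.6, 0.9, -0.3]
gripper_width: 0.0929
gripper_force: 0.0
```

Run:
```python
from h import *
p,d=snap("scene","s1")
s=cv2.imread('pics/s1.png'); cv2.imwrite('pics/s1c.png',cv2.resize(s[125:275,140:340],None,fx=4,fy=4,interpolation=cv2.INTER_CUBIC))
```

```text
(no output)
```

View pics/s1c.png

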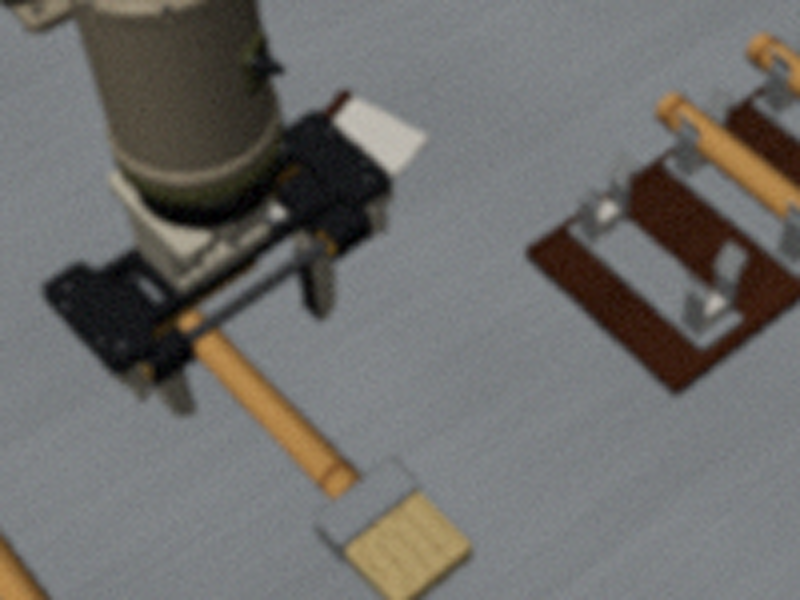

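The open fingers straddle the handle: the tips are at (180,405) and (320,310) in the crop, with the handle between them and aligned. Going down.

Emit:
step_arm(deltas=[[0,0,-0.025,0,0,0,1],[0,0,-0.045,0,0,0,1],[0,0,-0.058,0,0,0,1],[0,0,-0.062,0,0,0,1],[0,0,-0.062,0,0,0,1]])

```text
clock: 2.65
eef_pos: [0.5084, -0.1486, 0.0914]
eef_rot: [-3.141, 0.001, -3.053]
contact_force: [-0.7, -0.8, 0.2]
gripper_width: 0.0931
gripper_force: 0.0
```

Emit:
step_arm(deltas=[[0,0,-0.0035,0,0,0,0.2],[0,0,-0.0035,0,0,0,-1],[0,0,-0.0035,0,0,0,-1],[0,0,-0.0035,0,0,0,-1],[0,0,-0.0035,0,0,0,-1],[0,0,-0.0035,0,0,0,-1],[0,0,-0.0035,0,0,0,-1],[0,0,-0.0035,0,0,0,-1]], squeeze=45)

```text
clock: 3.45
eef_pos: [0.508, -0.1485, 0.0872]
eef_rot: [-3.142, -0.0, -3.053]
contact_force: [-0.1, 0.9, -0.9]
gripper_width: 0.0336
gripper_force: 0.0
```

Emit:
step_arm(deltas=[[0,0,0,0,0,0,-1],[0,0,0,0,0,0,-1],[0,0,0,0,0,0,-1],[0,0,0,0,0,0,-1]])

```text
clock: 3.85
eef_pos: [0.508, -0.1484, 0.0872]
eef_rot: [3.141, -0.0, -3.053]
contact_force: [-0.6, -0.2, 0.8]
gripper_width: 0.0229
gripper_force: 45.0
```

Emit:
step_arm(deltas=[[0,0,0.03,0,0,0,-1],[0,0,0.07,0,0,0,-1],[0.005,0.02,0.11,0,0,0,-1],[0.017,0.062,0.11,0,0,-0.01,-1],[0.029,0.104,0.11,0,0,-0.02,-1],[0.041,0.148,0.11,0,0,-0.03,-1],[0.053,0.192,0.11,0,0,-0.04,-1],[0.065,0.236,0.11,0,0,-0.042,-1],[0.072,0.2625,0.11,0,0,-0.042,-1],[0.072,0.2625,0.11,0,0,-0.042,-1]])

```text
clock: 4.85
eef_pos: [0.5802, 0.1175, 0.1969]
eef_rot: [3.141, 0.0, -3.092]
contact_force: [-0.2, -0.8, -1.0]
gripper_width: 0.0229
gripper_force: 45.0
```

Emit:
step_arm(deltas=[[0,0,0,0,0,0,-1],[0,0,0,0,0,0,-1]])

```text
clock: 5.05
eef_pos: [0.5798, 0.113, 0.1969]
eef_rot: [-3.141, -0.001, -3.096]
contact_force: [-0.4, 1.0, -0.9]
gripper_width: 0.0228
gripper_force: 45.0
```

Run:
```python
from h import *
p,d=snap("scene","s2");p2,d2=snap("top","t2")
s=cv2.imread('pics/s2.png')[75:300,200:460]; t=cv2.imread('pics/t2.png')[80:240,130:330]
a=cv2.resize(s,None,fx=1.9,fy=1.9,interpolation=cv2.INTER_CUBIC);b=cv2.resize(t,(0,0),fx=1.5,fy=1.5)
c=np.zeros((600,800,3),np.uint8);c[:a.shape[0],:a.shape[1]]=a;c[:b.shape[0],500:800]=b
cv2.imwrite('pics/c2.png',c);
t=telemetry.read_state();print(t['eef_pos'],t['eef_rot'],t['torque'],t['contact_force'])
```

```text
[0.57987263 0.11276043 0.19710894] [-3.14134016e+00 -3.26408353e-04 -3.09693177e+00] [-0.0418994   0.04161306 -0.03774309] [ 0.43121382 -0.84730642 -0.96335172]
```

View pics/c2.png

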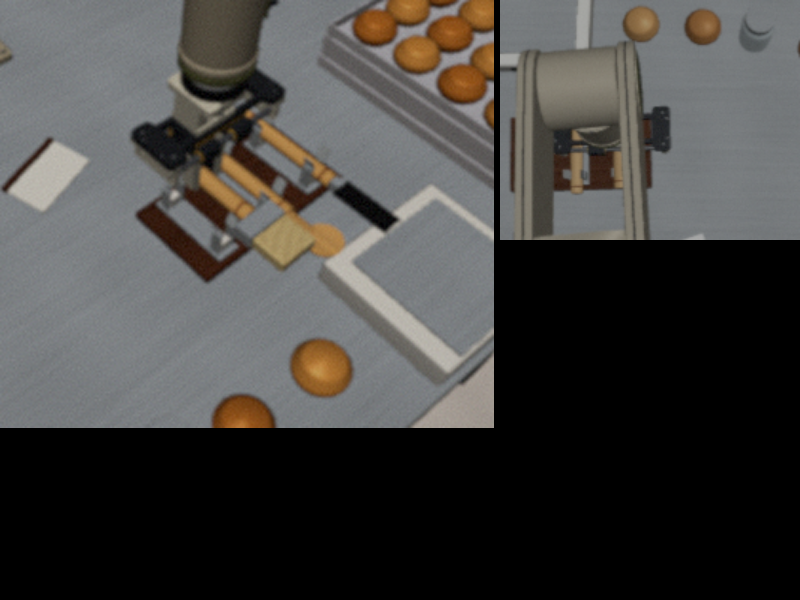

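The brush is held above the empty place, with its handle at about (205,175)-(240,210) and head at (280,235) in the left panel. Next I'll check its tilt and line from depth.

Run:
```python
from h import *
np.set_printoptions(precision=4,suppress=True)
d=np.load('pics/s2.npy')
for c in((207,178),(215,187),(225,197),(238,208),(250,215),(260,222),(270,232),(283,240)):
    print(c,world("scene",d,200+c[0]/1.9,75+c[1]/1.9))
```

```text
(207, 178) [0.5938 0.1078 0.1322]
(215, 187) [0.6104 0.1066 0.1311]
(225, 197) [0.6291 0.1068 0.1294]
(238, 208) [0.6515 0.1079 0.1291]
(250, 215) [0.6704 0.1094 0.1334]
(260, 222) [0.6854 0.1117 0.1331]
(270, 232) [0.7021 0.1128 0.13  ]
(283, 240) [0.7196 0.1172 0.1292]
```

Emit:
step_arm(deltas=[[0,0.001,-0.025,0,0,0,-1],[0,0.001,-0.04,0,0,0,-1],[0,0.001,-0.05,0,0,0,-1],[0,0.001,-0.054,0,0,0,-1],[0,0.001,-0.054,0,0,0,-1]], squeeze=55)

```text
clock: 5.65
eef_pos: [0.5798, 0.1145, 0.1428]
eef_rot: [-3.141, -0.001, -3.096]
contact_force: [-0.3, -2.5, -1.2]
gripper_width: 0.023
gripper_force: 54.9
```

Emit:
step_arm(deltas=[[0,0,-0.005,0,0,0,-1],[0,0,-0.01,0,0,0,-1],[0,0,-0.015,0,0,0,-1],[0,0,-0.019,0,0,0,-1],[0,0,-0.021,0,0,0,-1],[0,0,-0.021,0,0,0,-1]])

```text
clock: 6.25
eef_pos: [0.5803, 0.1149, 0.1231]
eef_rot: [-3.141, 0.0, -3.095]
contact_force: [-3.3, -3.8, 6.8]
gripper_width: 0.0229
gripper_force: 54.9
```

Emit:
step_arm(deltas=[[0,-0.001,-0.002,0,0,0,-1],[0,-0.001,-0.003,0,0,0,-1],[0,-0.001,-0.003,0,0,0,-1]])

```text
clock: 6.55
eef_pos: [0.5805, 0.1147, 0.1228]
eef_rot: [3.141, 0.001, -3.095]
contact_force: [-15.6, 0.1, 29.6]
gripper_width: 0.0227
gripper_force: 55.0
```

Run:
```python
from h import *
np.set_printoptions(precision=4,suppress=True)
p,d=snap("scene","s3")
s=cv2.imread('pics/s3.png')[120:270,270:420]
cv2.imwrite('pics/s3c.png',cv2.resize(s,None,fx=4,fy=4,interpolation=cv2.INTER_CUBIC))
```

```text
(no output)
```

View pics/s3c.png

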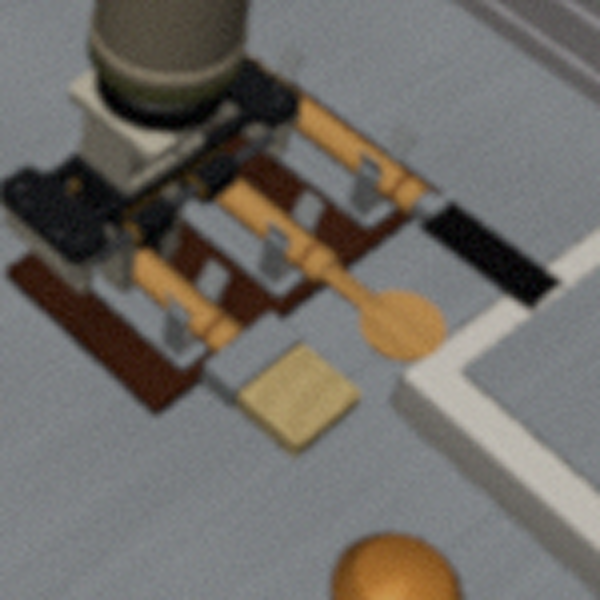

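The handle sits between the far clip's jaws, at (185,300) in the crop, just like the spoon in its clips. The 30 N at rest suggests it has bottomed out. I'll release and retreat.

Emit:
step_arm(deltas=[[0,0,0.003,0,0,0,-1],[0,0,0.003,0,0,0,0.2],[0,0,0.003,0,0,0,0.2],[0,0,0.003,0,0,0,0.2],[0,0,0.003,0,0,0,0.2],[0,0,0.003,0,0,0,0.2],[0,0,0.003,0,0,0,0.2],[0,0,0.003,0,0,0,0.2]])

```text
clock: 7.4
eef_pos: [0.58, 0.114, 0.1222]
eef_rot: [3.142, -0.0, -3.095]
contact_force: [-0.3, 0.2, 0.5]
gripper_width: 0.0558
gripper_force: 0.0
```

Emit:
step_arm(deltas=[[0,0,0.02,0,0,0,0.2],[0,0,0.05,0,0,0,0.2],[0,0,0.09,0,0,0,0.2],[0,0,0.13,0,0,0,0.2],[-0.02,-0.04,0.15,0,0,0,0.2],[-0.04,-0.08,0.15,0,0,0,0.2],[-0.06,-0.12,0.15,0,0,0,0.2],[-0.08,-0.16,0.15,0,0,0,0.2],[-0.1,-0.2,0.15,0,0,0,0.2],[-0.12,-0.24,0.15,0,0,0,0.2]])

```text
clock: 8.4
eef_pos: [0.459, -0.1273, 0.2725]
eef_rot: [-3.141, 0.001, -3.095]
contact_force: [0.8, -0.1, 0.6]
gripper_width: 0.0557
gripper_force: 0.0
```

Run:
```python
from h import *
np.set_printoptions(precision=4,suppress=True)
snap("scene","s4");p,dt=snap("top","t4")
s=cv2.imread('pics/s4.png')[120:270,270:420]; t=cv2.imread('pics/t4.png')[110:250,130:240]
a=cv2.resize(s,(440,440),interpolation=cv2.INTER_CUBIC);b=cv2.resize(t,(346,440),interpolation=cv2.INTER_CUBIC)
cv2.imwrite('pics/c4.png',np.hstack([a,b]))
```

```text
(no output)
```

View pics/c4.png

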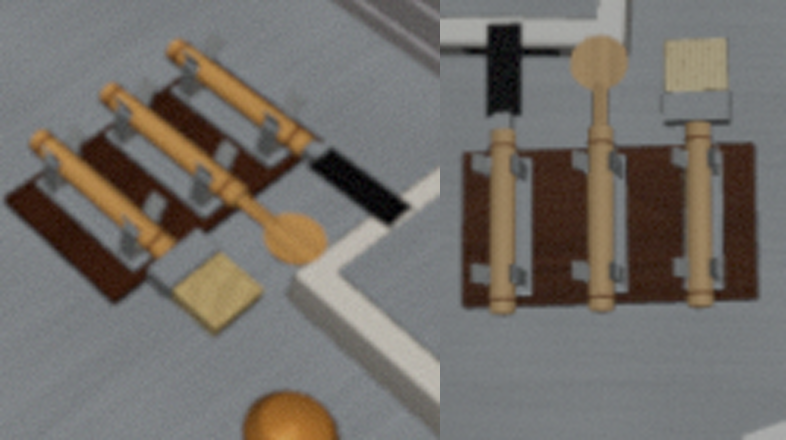

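All three handles lie parallel with their ends lined up: (502,312), (600,310) and (700,305) in the right panel. A quick check of height and position comes next, before handing in.

Run:
```python
from h import *
np.set_printoptions(precision=4,suppress=True)
d=np.load('pics/t4.npy')
for n,u,r in(('brush',[699,699,700],(140,215,290)),('spoon',[600,600,601],(140,215,290)),('spat',[503,503,503],(140,215,290))):
    for a,b in zip(u,r): print(n,world("top",d,130+(a-440)/3.145,110+b/3.143))
```

```text
brush [0.6463 0.1128 0.0596]
brush [0.5773 0.1106 0.0598]
brush [0.5096 0.1076 0.0586]
spoon [0.6449 0.2032 0.059 ]
spoon [0.576  0.2004 0.058 ]
spoon [0.5079 0.1963 0.0596]
spat [0.644  0.2927 0.0574]
spat [0.5743 0.2884 0.0594]
spat [0.5063 0.2851 0.0585]
```

The brush is level and at the same height as its neighbours, 90 mm from the spoon, so it is home.

```bash
python3 -c "
from plant import ctrl
print(ctrl.hand_in())"
```

```text
the job is handed in; nothing more can be done
None
```

I pressed the broad brush into the rack's empty place and handed the job in; the last pictures show it home in both clips, level with the spoon and the spatula, which stayed in theirs (no verdict was returned).

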